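# Hang the rinsed bottle on the drying peg

## Task

Pick up the rinsed white square bottle from the sloping draining board, turn it neck down and slide its neck over the orange peg of the drying stand until its mouth sits fully home on the black collar, and let go. Then push the blue drip tray of the stand fully in. Leave the mixing cup, the mould frame and the brush where they are.

Things in the scene. Friction and masses are not known exactly. Their poses are not given: they have to be found in the camera images.
- bottle: Empty rigid white square bottle, 70-140 g, 145 mm long: body 50 x 50 x 100 mm, then a round neck, 30 mm outside, bore at least 22 mm wide and 48 mm deep, opening into the hollow body (walls 3 mm). Origin: centre of its closed end; +z along its axis to the mouth, x, y square to its flat sides. Starts lying on a flat side on the board, y level, neck on the robot's side and 15 degrees below level.
- bottle_mouth (a point): Centre of the bottle's open mouth, on the bottle's axis 145 mm from its closed end.
- peg: Orange round drying peg fixed on the stand, leaning 30 degrees from vertical towards the stand's +x. Diameter 18.6 mm at its foot, 17 at 40 mm, 14 at 75 mm, 7 at its end, 85 mm from the foot. A flat black collar, 40 mm wide, square to the peg, surrounds the foot; the mouth rests on it. Origin: on the peg's axis in the collar's upper face, 76 mm above the bench; +z up along the peg.
- peg_tip (a point): The free end of the peg, 85 mm from the peg's origin along its axis.
- stand: Grey drying stand, fixed to the bench: a box 140 x 140 mm in plan and 60 mm high. Origin: centre of its underside, at bench height; its tray side faces its own -x, the peg leans to its +x; z up. The peg's origin is above the stand's origin.
- tray (a joint): Blue drip tray that slides in the stand under the peg. 0 m = fully in, grows to 0.08 m as it is pulled out along the stand's -x; starts 0.04 to 0.065 m out. Stays where it is left; 2 to 4 N push it slowly.
- tray_lip (a point): Middle of the front face of the tray's pull lip, 45 mm above the bench: a bar 140 mm wide, 14 mm high, standing 12 mm out from the top of the tray's front panel, which reaches down to 2 mm above the bench. With the tray in, it is 88 mm from the stand's origin along its -x; push to the stand's +x.
- board: Sloping grey draining board, fixed: plate 180 x 150 mm, 12 mm thick, falling 15 degrees towards its own -x. Origin: at bench height under its middle, where its upper face is 42 mm high; z up.
- mixing_cup: Bystander: pink open mixing cup, 76 mm wide, 95 mm high, stands on the bench between stand and board. Origin: centre of its underside.
- mould_frame: Bystander: wooden mould frame filled with solid pink rubber, 100 x 100 mm, 45 mm high, on the bench. Origin: centre of its underside.
- paint_brush: Bystander: brush lying on the bench at the robot's left. Origin: underside of the brush near its middle.

How it is judged:
On the way, in this order (a step that is already met when the one before it is completed fails the run):
1. the bottle is fully home, neck down, on the peg and released, while the tray is still out (z of bottle_mouth in the frame of peg below 0.01 m and x of bottle_mouth in the frame of peg between -0.01 and 0.01 m and y of bottle_mouth in the frame of peg between -0.01 and 0.01 m and z of bottle in the frame of peg above 0.12 m and angle between the z axis of bottle and the z axis of peg, either way round below 0.26 rad and contact force between the fingers and bottle below 0.1 N and value of joint tray above 0.02 m), for 0.2 s.
2. the drip tray is pushed fully in (value of joint tray below 0.005 m), for 0.2 s.
At the end, for the whole second after the job is handed in: The bottle is on the peg, neck down: its mouth within 10 mm of the collar along the peg and within 10 mm of the peg's axis, its axis within 15 degrees of the peg's, at rest and released; the drip tray is within 5 mm of fully in (z of bottle_mouth in the frame of peg below 0.01 m and x of bottle_mouth in the frame of peg between -0.01 and 0.01 m and y of bottle_mouth in the frame of peg between -0.01 and 0.01 m and z of bottle in the frame of peg above 0.12 m and angle between the z axis of bottle and the z axis of peg, either way round below 0.26 rad and value of joint tray below 0.005 m and linear speed of bottle below 0.02 m/s); the robot touches nothing.
It fails at once if the mixing cup is moved more than 30 mm or tipped (distance of mixing_cup from where it was at the start of the episode above 0.03 m or angle between mixing_cup's own z axis and vertical above 0.5 rad).
It fails at once if the mould frame is moved more than 30 mm (distance of mould_frame from where it was at the start of the episode above 0.03 m).
It fails at once if the brush is moved more than 30 mm (distance of paint_brush from where it was at the start of the episode above 0.03 m).
It also fails if it takes over 58 s, if anything falls off the work surface, if the arm or the gripper's body presses on something with over 40 N, if the wrist force passes 120 N, or if a joint passes its speed limit or range.

## Robot

A 7-joint arm with a two-finger parallel gripper is mounted at the origin on the work surface. World frame = base frame: x ahead of the robot, y to its left, z up, the work surface at z = 0. Lengths are in m, angles in rad, forces in N, time in s.
With the tool pointing down it reaches from about 0.35 to 0.9 m from the base axis. Payload 19.9 kg.
Tool frame: the origin (TCP) lies on the centre line of the jaws, within the pads' length; the fingertips stand 22 mm ahead of it and the grasp point (between the pads) lies 3 mm ahead of it; z points along the fingers, y is the direction in which the jaws open and shut (so a half turn about z gives the same grasp; the last joint's range is limited). The gripper opens to 94 mm and grips with 3 to 60 N. Pads are 16 mm wide; open, the fingers measure 119 mm over their backs; the gripper's body (75 mm by 177 mm) begins 78 mm behind the grasp point.
Start: joints at [-1.238, 0.417, -0.01, 1.614, 0.005, 1.111, -0.053], TCP at [0.229, 0.582, 0.227] pointing down, gripper open.
Joint ranges: [-2.81, 2.81], [-0.39, 2.02], [-1.27, 1.25], [0.06, 2.57], [-1.19, 4.33], [0.19, 2], [-2.82, 2.82]. Speed limits (rad/s): [1.89, 1.89, 2.39, 2.39, 3.01, 3.01, 3.01].

## Interface

Orientations are given as a unit quaternion [w, x, y, z].
In Python, from rig import get_obs, camera, close_job gives the robot as it stands.
- The arm moves only by the shell command python3 -m creep 'ROWS' [OPENING] [FORCE]. ROWS is JSON, a list of rows, each a list of 2 entries, a list of its own where there are three numbers: the shift along the tool's x, y, z in cm, then the turn about the tool's z in degrees. A call has 1 to 20 rows; each row shifts and turns the commanded pose from where the row before left it, along the tool's axes as they then stand; what a row does not reach is not made up. A row lasts 1/8 s, in which the tool goes at most 62.5 mm and 10.7 degrees, less where a joint would pass 70% of its speed; a pose out of reach is approached as far as the arm can. A call with a gripper value outside its range is refused whole. OPENING is the closure, from -1 (fully open) to 1 (shut), set as the call begins (- or left out, the last holds). The fingers move at their own pace and stop on an object; FORCE is the grip in N (left out, the last holds). Time passes only in rows, so rows that do not move let the fingers close. It gives the time, the measured TCP pose, the force and the opening at its end, in the units of the state.
- get_obs(): the state, without advancing time (a new reading comes with each control period).
- camera(name): name is "scene" or "side" or "wrist"; returns a dict with "color" (400x640x3 uint8, red, green, blue), "K" (3x3 intrinsics, pixels), "cam_to_world" (4x4, takes a point from camera to world coordinates). Camera axes: x right, y up, looking along -z (the intrinsics and any distortion apply to the point x, -y, -z); pixel columns grow to the right and rows downward; lengths in m; the calibration is good to about 2 mm. A picture is of the moment at which its call begins. There is no depth.
- close_job(): hands the job in, once; it reports no verdict.
The state is a dict: "time_s": time; "joint_pos": joint angles; "dq": joint speeds; "tau": joint torques, N m; "position": TCP position; "orientation": TCP orientation; "contact_force": force on the tool from outside, world axes, zero at the start; "ft_torque": the same for the moment, N m; "gripper_width": finger opening in m.
Only numpy, scipy, OpenCV 4.12 (cv2) and the standard library are available. Lean on these libraries where they do the work, as an engineer would, in place of code of your own. Each camera call takes 0.05 s, during which the arm holds its last target.

## Working session

There is one attempt and no reset: what is moved stays moved. The work goes in short steps, Python scripts to look and compute and a shell command to move; the robot and the scene stay as the last step left them, time stands still between calls to the robot, and variables do not carry over. Pictures are saved under pics/ and viewed, and the job is handed in when it is done.

```bash
ls; mkdir -p pics; python3 - <<'E'
from rig import get_obs, camera
import cv2,json
o=get_obs(); print(o)
for n in("scene","side","wrist"):
    c=camera(n); cv2.imwrite(f"pics/{n}0.png",c["color"][:,:,::-1]); print(n,c["K"],c["cam_to_world"],[k for k in c])
E
```

```text
pics
{'time_s': 0.0, 'joint_pos': array([-1.23747054,  0.41795982, -0.01030993,  1.61416101,  0.00471533,
        1.11074124, -0.05299275]), 'dq': array([-1.34952435e-04,  1.61393358e-04, -8.19505141e-04, -1.00804239e-03,
       -3.89323286e-04,  2.33505134e-04,  6.33878150e-06]), 'tau': array([-8.34608363e-05, -8.51273990e+01,  6.38563335e-01, -4.25964582e+01,
       -4.88932896e-02,  1.90659886e-02,  1.45779632e-04]), 'position': array([0.22869857, 0.58126939, 0.22683963]), 'orientation': array([-6.47334946e-05,  1.86303635e-01,  9.82492019e-01, -6.19591276e-04]), 'contact_force': array([ 0.04889954,  0.76972845, -0.16686644]), 'ft_torque': array([0.02447295, 0.00617593, 0.02561574]), 'gripper_width': 0.09383119414754618}
scene [[377.31268333   0.         316.4496404 ]
 [  0.         377.31268333 199.39505238]
 [  0.           0.           1.        ]] [[ 0.25531508 -0.52400531  0.81254701  1.3723626 ]
 [ 0.96685262  0.14115113 -0.21277306 -0.10892283]
 [-0.00319771  0.83993737  0.54267392  0.64695266]
 [ 0.          0.          0.          1.        ]] ['color', 'K', 'cam_to_world']
side [[467.98038338   0.         325.25104264]
 [  0.         467.98038338 201.05831215]
 [  0.           0.           1.        ]] [[ 0.99402443  0.07631253 -0.07805015  0.4713356 ]
 [-0.10914     0.70772868 -0.69800328 -0.82563051]
 [ 0.00197193  0.7023507   0.71182835  1.07875606]
 [ 0.          0.          0.          1.        ]] ['color', 'K', 'cam_to_world']
wrist [[317.75943504   0.         318.9771658 ]
 [  0.         317.75943504 194.22014419]
 [  0.           0.           1.        ]] [[ 3.65582178e-01 -8.95244108e-01 -2.54730559e-01  1.53440940e-01]
 [ 9.30778749e-01  3.51398906e-01  1.00845076e-01  6.11356942e-01]
 [-7.68920098e-04 -2.73964953e-01  9.61739369e-01  3.84839311e-01]
 [ 0.00000000e+00  0.00000000e+00  0.00000000e+00  1.00000000e+00]] ['color', 'K', 'cam_to_world']
```

View pics/scene0.png

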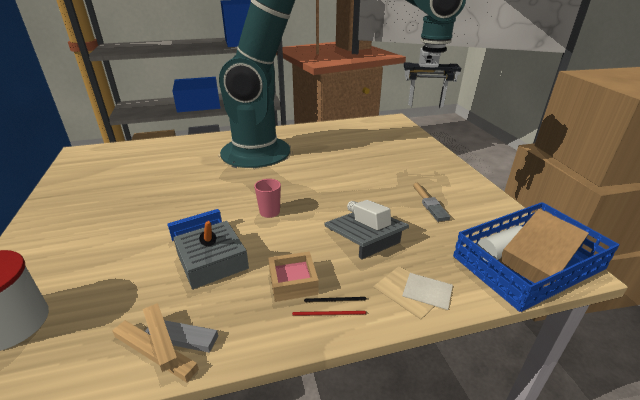

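View pics/side0.png

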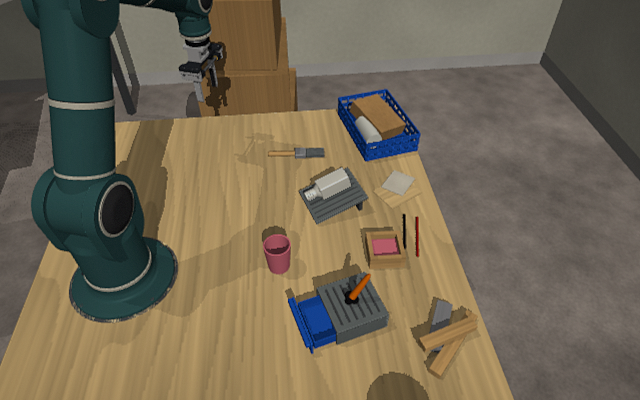

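View pics/wrist0.png

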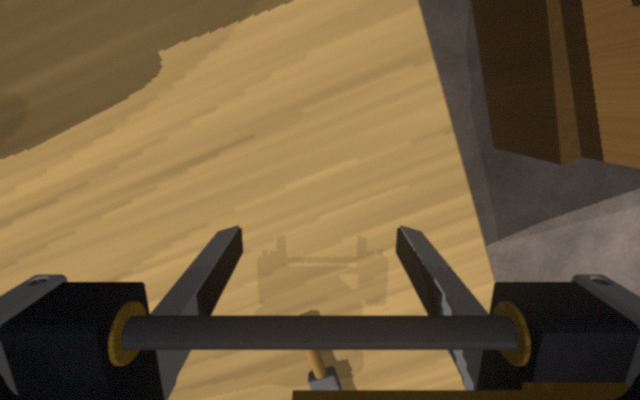

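The scene camera shows the stand with its blue tray at about (208,250), the cup at (268,198), the bottle at (368,213) on the board, and the mould at (293,275). The side camera shows the peg at (357,288), the bottle at (330,184), the tray lip at (300,322), and the brush at (297,153). The wrist camera only sees the bench. I'll localise roughly first.

```bash
cat > h.py <<'E'
import numpy as np, cv2
from rig import get_obs, camera
def ray(c,u,v):
    K=c["K"];T=np.array(c["cam_to_world"])
    d=np.array([(u-K[0,2])/K[0,0],-(v-K[1,2])/K[1,1],-1.]);d=T[:3,:3]@d
    return T[:3,3],d/np.linalg.norm(d)
def onz(c,u,v,z):
    o,d=ray(c,u,v); return o+d*(z-o[2])/d[2]
def tri(c1,p1,c2,p2):
    o1,d1=ray(c1,*p1);o2,d2=ray(c2,*p2)
    A=np.c_[d1,-d2];s=np.linalg.lstsq(A,o2-o1,rcond=None)[0]
    a=o1+s[0]*d1;b=o2+s[1]*d2
    return (a+b)/2,np.linalg.norm(a-b)
def proj(c,P):
    T=np.array(c["cam_to_world"]);p=T[:3,:3].T@(np.asarray(P)-T[:3,3]);K=c["K"]
    return np.array([K[0,0]*p[0]/-p[2]+K[0,2],-K[1,1]*p[1]/-p[2]+K[1,2]])
def blob(m,k=1):
    n,l,s,ce=cv2.connectedComponentsWithStats(m.astype(np.uint8))
    i=np.argsort(-s[1:,4])[:k]+1
    return [(l==j,s[j],ce[j]) for j in i]
E
python3 - <<'E'
from h import *
S=camera("scene");D=camera("side")
for nm,c in(("scene",S),("side",D)):
    hsv=cv2.cvtColor(c["color"],cv2.COLOR_RGB2HSV);H,s,v=cv2.split(hsv)
    R=(slice(120,330),slice(150,480))
    def do(name,m,k=1):
        M=np.zeros_like(m);M[R]=m[R]
        for b,st,ce in blob(M,k):
            print(nm,name,st,ce.round(1),cv2.minAreaRect(np.argwhere(b)[:,::-1].astype(np.float32)))
    do("orange",(H>5)&(H<14)&(s>200)&(v>120))
    do("white",(s<40)&(v>150),2)
    do("blue",(H>100)&(H<125)&(s>150),2)
    x0,y0,w,h=(140,150,300,160) if nm=="scene" else (230,130,220,230)
    im=cv2.resize(c["color"][y0:y0+h,x0:x0+w,::-1],None,fx=2.6,fy=2.6,interpolation=cv2.INTER_CUBIC)
    cv2.imwrite(f"pics/{nm}1.png",im)
E
```

```text
scene orange [204 223   4  16  29] [205.3 230.4] ((205.4508514404297, 230.541015625), (2.082321882247925, 15.119468688964844), 5.194429397583008)
scene white [ 403  273   49   36 1106] [427.8 290.6] ((428.07342529296875, 290.4220275878906), (46.550357818603516, 24.520357131958008), 16.699241638183594)
scene white [348 200  41  30 643] [366.7 212. ] ((365.6724548339844, 211.4310302734375), (39.12932205200195, 24.16038703918457), 23.198589324951172)
scene blue [454 225  26  53 834] [468.7 250.2] ((466.5, 251.0), (52.0, 25.0), 90.0)
scene blue [168 209  53  31 677] [193.2 222.5] ((194.79998779296875, 222.89999389648438), (16.127614974975586, 53.4424934387207), 71.56504821777344)
side orange [362 281   5   6   8] [364.1 283.9] ((364.0769348144531, 283.88458251953125), (1.6641007661819458, 5.824352264404297), 33.6900634765625)
side white [305 168  45  32 529] [328.2 183.1] ((326.5, 186.0), (19.230182647705078, 45.615779876708984), 63.43495178222656)
side white [382 171  32  24 444] [397.7 182.5] ((397.3965759277344, 182.2586212158203), (26.554433822631836, 19.869400024414062), 21.801410675048828)
side blue [ 342  120   78   41 1368] [383.7 142.1] ((380.5, 140.0), (40.0, 77.0), 90.0)
side blue [ 288  295   47   35 1063] [310.8 314.2] ((310.5689697265625, 314.17242431640625), (44.938270568847656, 32.496681213378906), 68.19859313964844)
```

View pics/scene1.png

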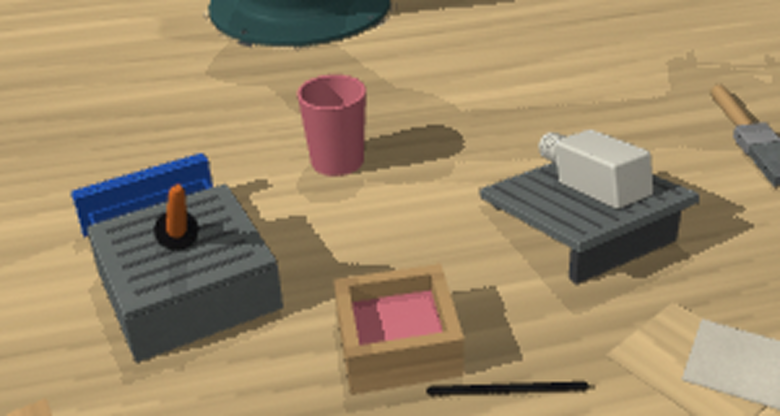

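View pics/side1.png

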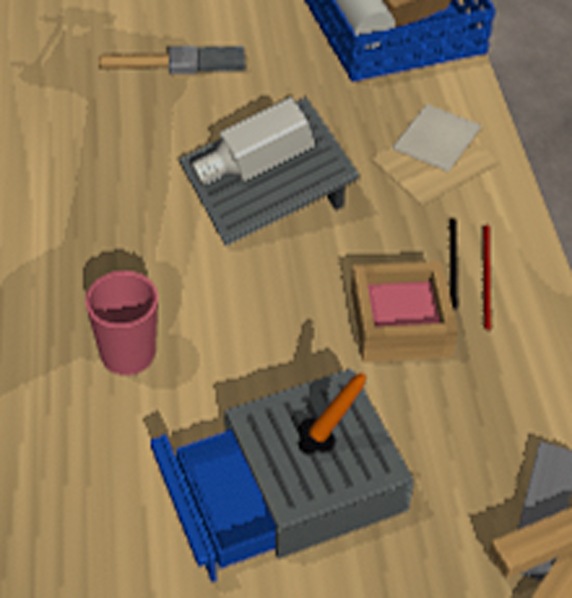

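```bash
python3 - <<'E'
from h import *
S=camera("scene");D=camera("side")
s=lambda a,b:(a/2.6+140,b/2.6+150)
d=lambda a,b:(a/2.6+230,b/2.6+130)
col=tri(S,s(177,231),D,d(317,436));tip=tri(S,s(178,186),D,d(362,378))
print("collar",col,onz(D,*d(317,436),.076));print("tip",tip,onz(D,*d(362,378),.148))
t=[onz(D,*d(*p),.06) for p in((228,412),(347,372),(410,480),(276,545))]
print("top",np.round(t,3),np.mean(t,0),[np.linalg.norm(t[i]-t[i-1]) for i in range(4)])
print("yaw edges",[np.degrees(np.arctan2(*(t[j]-t[i])[1::-1])) for i,j in((0,1),(3,2),(3,0),(2,1))])
l=[onz(D,*d(*p),.052) for p in((153,437),(209,566))];print("lip",l,np.mean(l,0))
# bottle: body points
for nm,a,b in(("rearTopL",(592,130),(295,100)),("fronttopR",(620,168),(315,143)),("neckside",(556,150),(225,137)),):
    print(nm,tri(S,s(*a),D,d(*b)))
print("mouth~",tri(S,s(546,148),D,d(199,172)))
print("bottle", onz(D,*d(270,140),.095),onz(D,*d(225,137),.09),onz(D,*d(243,180),.09),onz(D,*d(295,100),.115),onz(D,*d(315,143),.115))
print("board",[onz(D,*d(*p),z).round(3) for p,z in(((180,157),.019),((305,96),.065),((357,176),.065),((228,242),.019))])
for n,p in(("cup",(126,345)),("mould",(405,325)),("brush",(172,60))): print(n,onz(D,*d(*p),0.01))
E
```

```text
collar (array([ 0.6111858 , -0.18242211,  0.06986512]), np.float64(0.001238679170407432)) [ 0.61055247 -0.18699649  0.076     ]
tip (array([ 0.65110048, -0.1716758 ,  0.1466239 ]), np.float64(0.004421031384925214)) [ 0.65150275 -0.17511032  0.148     ]
top [[ 0.529 -0.14   0.06 ]
 [ 0.655 -0.105  0.06 ]
 [ 0.693 -0.235  0.06 ]
 [ 0.558 -0.287  0.06 ]] [ 0.60883526 -0.19157915  0.06      ] [np.float64(0.15054925401099922), np.float64(0.13039501594626093), np.float64(0.13560406783153492), np.float64(0.1448530047327682)]
yaw edges [np.float64(15.629012275671279), np.float64(21.38414285709425), np.float64(101.25558714180185), np.float64(106.5786727043631)]
lip [array([ 0.45326045, -0.15543835,  0.052     ]), array([ 0.49619194, -0.29712086,  0.052     ])] [ 0.4747262 -0.2262796  0.052    ]
rearTopL (array([0.64429122, 0.21655262, 0.1416577 ]), np.float64(0.011334561797584367))
fronttopR (array([0.66565864, 0.22672641, 0.08971683]), np.float64(0.031246258113338723))
neckside (array([0.56565379, 0.21790717, 0.07670064]), np.float64(0.031363025326339215))
mouth~ (array([0.52931479, 0.21290968, 0.04395163]), np.float64(0.005727974165333189))
bottle [0.61347735 0.20985301 0.095     ] [0.5616989  0.22599233 0.09      ] [0.57528376 0.15209772 0.09      ] [0.64879079 0.25476932 0.115     ] [0.66151412 0.17825112 0.115     ]
board [array([0.509, 0.271, 0.019]), array([0.672, 0.317, 0.065]), array([0.712, 0.169, 0.065]), array([0.554, 0.123, 0.019])]
cup [ 0.42964328 -0.00770917  0.01      ]
mould [ 0.73807503 -0.01338841  0.01      ]
brush [0.51153429 0.47261525 0.01      ]
```

```bash
python3 -m creep '[[[-4,-1.75,-0.6],0],[[-4,-1.75,-0.6],0],[[-4,-1.75,-0.6],0],[[-4,-1.75,-0.6],0],[[-4,-1.75,-0.6],0],[[-4,-1.75,-0.6],0],[[-4,-1.75,-0.6],0],[[-4,-1.75,-0.6],0],[[-4,-1.75,-0.6],0],[[-4,-1.75,-0.6],0],[[-4,-1.75,-0.6],0],[[-4,-1.75,-0.6],0],[[0,0,0],-10],[[0,0,0],-10],[[0,0,0],-10],[[0,0,0],-10],[[0,0,0],0]]' -1 5
python3 - <<'E'
from h import *
c=camera("wrist");cv2.imwrite("pics/w1.png",c["color"][:,:,::-1]);print(get_obs()["joint_pos"])
E
```

```text
time_s: 2.48
position: [0.5986, 0.2103, 0.2994]
orientation: [-0.0, -0.16, 0.987, 0.0]
contact_force: [0.3, 0.2, 0.4]
gripper_width: 0.0943
[-0.45871421  0.38110858  0.09789605  1.50382818 -0.0382597   1.25856468
  1.53399863]
```

View pics/w1.png

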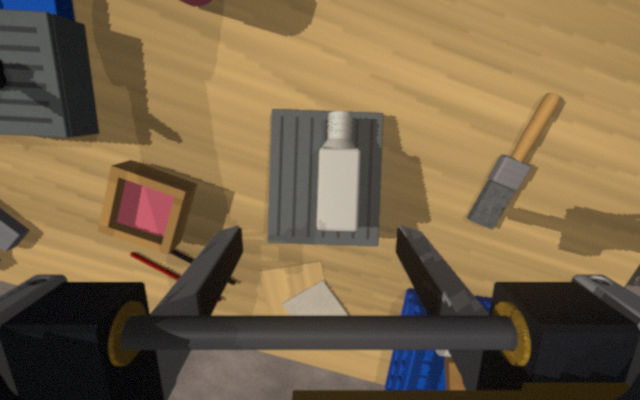

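The wrist camera shows the bottle on the board: the body runs from the closed end at about (337,230) to the shoulder at (339,152), with the neck mouth at (340,112). The board corners are at (272,109), (383,113), (379,244) and (268,243).

```bash
cat > bot.py <<'E'
from h import *
c=camera("wrist")
# board plane iter
cor=[(272,109),(383,113),(379,244),(268,243)]
bc=np.array([.61,.21]);yaw=np.radians(17)
def onplane(u,v,h):
    e=np.array([np.cos(yaw),np.sin(yaw),0]);n=np.array([*(-np.sin(np.radians(15))*e[:2]),np.cos(np.radians(15))])
    p0=np.array([*bc,.042])+h*n;o,d=ray(c,u,v);return o+d*((p0-o)@n)/(d@n)
for _ in range(10):
    P=[onplane(*q,0) for q in cor];bc=np.mean(P,0)[:2]
    d=(P[3]-P[0]+P[2]-P[1]);yaw=np.arctan2(d[1],d[0])
print("board",bc.round(4),np.degrees(yaw),[np.linalg.norm(P[i]-P[i-1]).round(4) for i in range(4)],np.mean(P,0)[2])
hsv=cv2.cvtColor(c["color"],cv2.COLOR_RGB2HSV);m=(hsv[...,1]<45)&(hsv[...,2]>110);M=np.zeros_like(m);M[100:245,285:375]=m[100:245,285:375]
b,st,ce=blob(M)[0];print(st,ce)
rows=range(150,232,6)
L=[];
for r in list(range(110,152,4))+list(rows):
    x=np.where(b[r])[0];
    if len(x): print(r,x.min(),x.max()+1)
E
python3 bot.py
python3 - <<'E'
from h import *
c=camera("wrist");cv2.imwrite("pics/w1z.png",cv2.resize(c["color"][95:255,255:395,::-1],None,fx=3.7,fy=3.7,interpolation=cv2.INTER_CUBIC))
E
```

```text
board [0.6092 0.2243] 16.536068167839282 [np.float64(0.1791), np.float64(0.1483), np.float64(0.1757), np.float64(0.1492)] 0.042000000000006005
[ 316  111   44  121 4280] [337.43621495 177.84626168]
114 328 350
118 327 350
122 328 349
126 327 349
130 327 349
134 327 349
138 327 348
142 324 348
146 322 349
150 319 359
150 319 359
156 318 360
162 318 360
168 318 359
174 318 359
180 317 359
186 317 359
192 317 359
198 317 358
204 317 358
210 317 358
216 316 358
222 316 358
228 317 358
```

View pics/w1z.png

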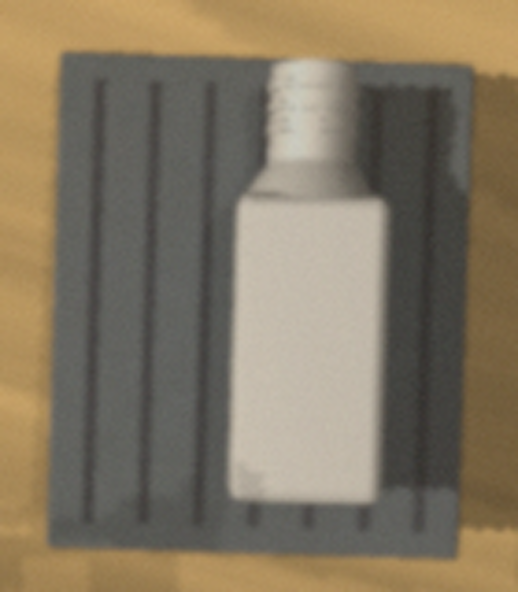

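The zoomed view shows the bottle's top-face corners at (237,200), (388,200), (380,502) and (229,499). The mouth edge is at about (313,60).

```bash
cat >> bot.py <<'E'
print('---')
z=lambda a,b:(a/3.7+255,b/3.7+95)
T=[onplane(*z(*p),.05) for p in((237,200),(388,200),(380,502),(229,499))]
print(np.round(T,4),[np.linalg.norm(T[i]-T[i-1]).round(4) for i in range(4)])
d=T[3]-T[0]+T[2]-T[1];by=np.arctan2(d[1],d[0]);print("yaw bottle",np.degrees(by))
e=np.array([np.cos(yaw),np.sin(yaw),0]);n=np.array([*(-np.sin(np.radians(15))*e[:2]),np.cos(np.radians(15))])
end=(T[2]+T[3])/2-.025*n; sh=(T[0]+T[1])/2-.025*n
ax=(sh-end)/np.linalg.norm(sh-end);print("end",end,"sh",sh,"axis",ax,"mouth",end+.145*ax)
print("mouth centre check", onplane(*z(313,80),.025))
for k in(.02,.025,.03):print(k,end+k*ax)
R=np.array(c["cam_to_world"])
o=get_obs();from scipy.spatial.transform import Rotation as Ro
w,*v=o["orientation"];Q=Ro.from_quat([*v,w]).as_matrix();print(o["position"],"tool y yaw",np.degrees(np.arctan2(Q[1,1],Q[0,1])),"x yaw",np.degrees(np.arctan2(Q[1,0],Q[0,0])))
g=end+.028*ax; print("shift to grasp pt (tool) cm", 100*Q.T@(g-o["position"])-np.array([0,0,.3]))
E
python3 bot.py | sed -n '/---/,$p'
```

```text
---
[[0.5706 0.2024 0.0822]
 [0.5555 0.2481 0.0818]
 [0.6448 0.2752 0.1068]
 [0.659  0.2289 0.1069]] [np.float64(0.0956), np.float64(0.0482), np.float64(0.0966), np.float64(0.0484)]
yaw bottle 16.804894415888832
end [0.6581303  0.25392568 0.08270684] sh [0.56926384 0.22708703 0.05783313] axis [-0.92467637 -0.27926245 -0.25881671] mouth [0.52405223 0.21343262 0.04517841]
mouth centre check [0.52846404 0.21561154 0.0464779 ]
0.02 [0.63963677 0.24834043 0.0775305 ]
0.025 [0.63501339 0.24694412 0.07623642]
0.03 [0.63039001 0.2455478  0.07494233]
[0.59855837 0.21049154 0.29943898] tool y yaw 108.35183790804352 x yaw -161.64816283617915
shift to grasp pt (tool) cm [-4.32025792  2.32296782 22.0971736 ]
```

```bash
python3 -m creep '[[[-1.5,0.75,2],0],[[-1.5,0.75,4],0],[[-1.5,0.8,4],1.5],[[0,0,4],0],[[0,0,3],0],[[0,0,2.5],0],[[0,0,1.5],0],[[0,0,1.1],0],[[0,0,0],0]]' -1 3
python3 - <<'E'
from h import *
c=camera("wrist");cv2.imwrite("pics/w2.png",c["color"][:,:,::-1])
c=camera("side");cv2.imwrite("pics/d2.png",cv2.resize(c["color"][100:250,250:450,::-1],None,fx=3,fy=3,interpolation=cv2.INTER_CUBIC))
E
```

```text
time_s: 3.8
position: [0.6339, 0.2465, 0.0782]
orientation: [-0.0, -0.148, 0.989, -0.0]
contact_force: [0.4, 0.1, -0.2]
gripper_width: 0.0938
```

View pics/w2.png

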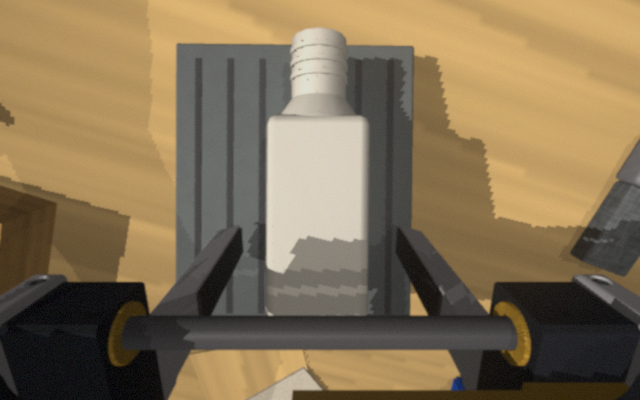

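View pics/d2.png

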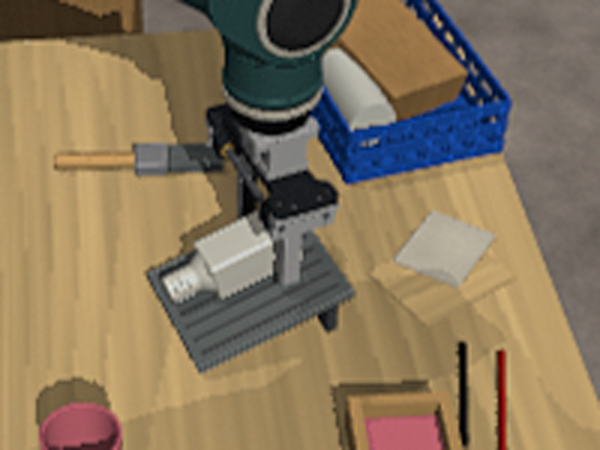

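The bottle sits centred and square between the open fingers, so I'll close gently and lift.

```bash
python3 -m creep '[[[0,0,0],0],[[0,0,0],0],[[0,0,0],0],[[0,0,0],0],[[0,0,0],0],[[0,0,0],0]]' 1 3
python3 -m creep '[[[0,0,-1],0],[[0,0,-1.5],0],[[0,0,-1.5],0],[[0,0,-1.5],0],[[0,0,-1.5],0],[[0,0,-1.5],0],[[0,0,-1.5],0],[[0,0,0],0]]'
python3 - <<'E'
from h import *
c=camera("wrist");cv2.imwrite("pics/w3.png",c["color"][:,:,::-1])
c=camera("side");cv2.imwrite("pics/d3.png",cv2.resize(c["color"][70:250,250:450,::-1],None,fx=3,fy=3,interpolation=cv2.INTER_CUBIC))
E
```

```text
time_s: 4.65
position: [0.6339, 0.2466, 0.0785]
orientation: [-0.0, -0.148, 0.989, -0.0]
contact_force: [-1.3, 0.0, 1.4]
gripper_width: 0.0498
time_s: 5.65
position: [0.6345, 0.2468, 0.1799]
orientation: [0.001, -0.148, 0.989, 0.0]
contact_force: [-0.3, -0.2, -2.7]
gripper_width: 0.0498
```

View pics/w3.png

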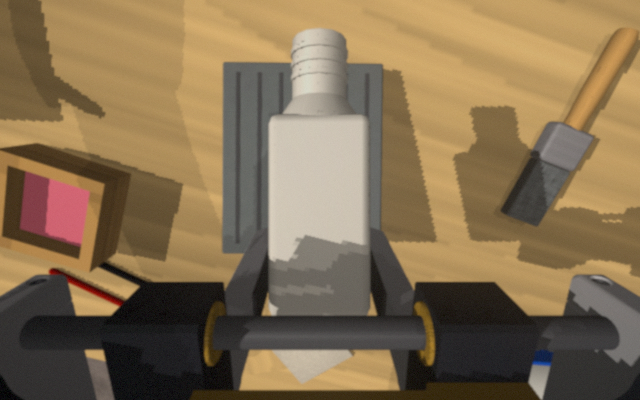

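View pics/d3.png

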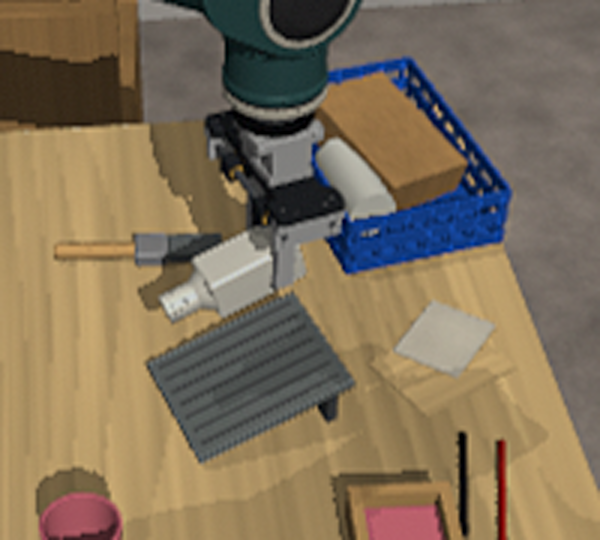

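The grip at 3 N holds the bottle rigidly at its original 15° tilt: the mouth stays at (319,30) in both wrist views. Gravity won't turn it, so I plan to press the top of the neck against the underside of the leaning peg. That should pivot the bottle in the pads until it lies parallel to the peg. First I'll carry it across and look at the stand with the wrist camera.

```bash
python3 -m creep '[[[0.6,-2.4,-2],0],[[0.9,-4.4,-2],0],[[0.9,-4.4,-2],0],[[0.9,-4.4,-2],0],[[0.9,-4.4,-2],0],[[0.9,-4.4,-2],0],[[0.3,-2,0],0],[[0,0,0],0],[[0,0,0],0]]' - 6
python3 - <<'E'
from h import *
for n in("wrist","side","scene"):
    c=camera(n);cv2.imwrite(f"pics/{n}4.png",c["color"][:,:,::-1])
    np.savez(f"{n}4.npz",**c)
E
```

```text
time_s: 6.88
position: [0.6593, -0.0204, 0.2978]
orientation: [-0.001, -0.149, 0.989, 0.0]
contact_force: [0.9, 0.6, -0.9]
gripper_width: 0.0497
```

View pics/wrist4.png

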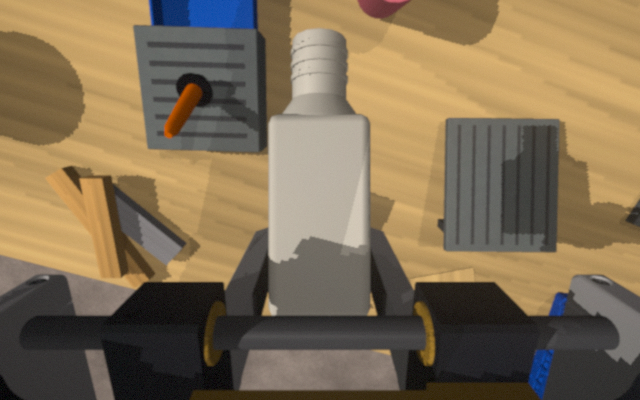

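The bottle's pose in the grip is unchanged. The stand is at the upper left, with the collar at about (194,90), the peg tip at (170,133), and the mould hidden behind the bottle. I'll zoom in.

```bash
python3 - <<'E'
from h import *
c=dict(np.load("wrist4.npz"));cv2.imwrite("pics/w4z.png",cv2.resize(c["color"][0:165,120:280,::-1],None,fx=3.6,fy=3.6,interpolation=cv2.INTER_CUBIC))
E
```

```text
(no output)
```

View pics/w4z.png

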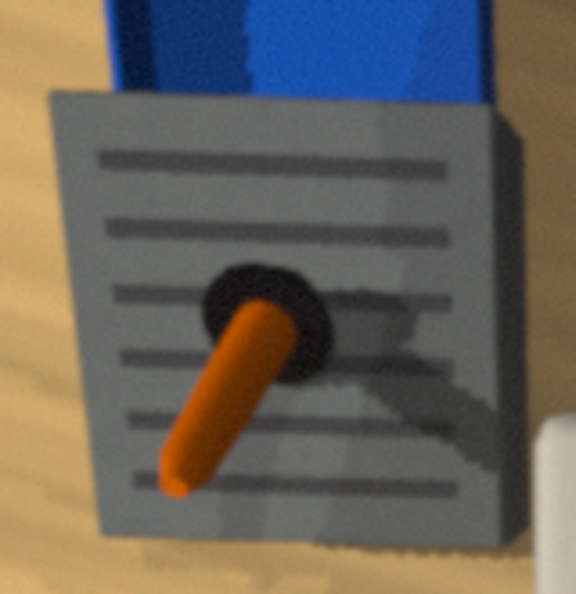

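The zoom shows the stand's top corners at (50,92), (490,104), (502,545) and (100,535). The collar centre is at (268,323) and the peg tip at (175,487).

```bash
python3 - <<'E'
from h import *
c=dict(np.load("wrist4.npz"));D=dict(np.load("side4.npz"));S=dict(np.load("scene4.npz"))
z=lambda a,b:(a/3.6+120-.36,b/3.6-.36)
t=[onz(c,*z(*p),.06) for p in((50,92),(490,104),(502,545),(100,535))]
print(np.round(t,4),np.mean(t,0),[np.linalg.norm(t[i]-t[i-1]).round(4) for i in range(4)])
a=lambda v:np.degrees(np.arctan2(v[1],v[0]));print("yaw",a(t[3]-t[0]),a(t[2]-t[1]),a(t[1]-t[0]),a(t[2]-t[3]))
# slots
print("slot",[a(onz(c,*z(*q),.06)-onz(c,*z(*p),.06)) -90 for p,q in(((100,160),(445,170)),((106,229),(450,238)),((134,481),(457,489)))])
print("collar",onz(c,*z(268,323),.076),"tip",onz(c,*z(175,487),.1496))
s=lambda a,b:(a/2.6+140,b/2.6+150);d=lambda a,b:(a/2.6+230,b/2.6+130)
print(tri(c,z(268,323),D,d(317,436)),tri(c,z(268,323),S,s(177,231)));print(tri(c,z(175,487),D,d(362,378)),tri(c,z(175,487),S,s(178,186)))
E
```

```text
[[ 0.562  -0.2672  0.06  ]
 [ 0.5248 -0.1351  0.06  ]
 [ 0.658  -0.0976  0.06  ]
 [ 0.6954 -0.2311  0.06  ]] [ 0.61007111 -0.18274334  0.06      ] [np.float64(0.1382), np.float64(0.1372), np.float64(0.1383), np.float64(0.1386)]
yaw 15.15718740905458 15.73929434101569 105.73176629414222 105.69247942889683
slot [np.float64(15.616554725617192), np.float64(15.740653962898165), np.float64(15.720871597321832)]
collar [ 0.60857216 -0.18312898  0.076     ] tip [ 0.6513313  -0.17161019  0.1496    ]
(array([ 0.60994671, -0.18461447,  0.07227478]), np.float64(0.0022318883998467)) (array([ 0.60925116, -0.18366107,  0.06964858]), np.float64(0.0034319111718201993))
(array([ 0.65212548, -0.17332669,  0.14548112]), np.float64(0.0002655175446297138)) (array([ 0.6515417 , -0.17075076,  0.14905053]), np.float64(0.0020385610059743798))
```

```bash
python3 -m creep '[[[0,0,0],1.5],[[-2.1,-3.6,0],0],[[-2.1,-3.6,0],0],[[-2.1,-3.6,0],0],[[-2.05,-3.5,0],0],[[0,0,3],0],[[0,0,3.5],0],[[0,0,3.5],0],[[0,0,3],0],[[0,0,2],0],[[0,0,1.4],0],[[0,0,0],0],[[0,0,0],0]]'
cat > st.py <<'E'
from h import *
o=get_obs();p=o["position"];d=p-np.array([.6098,-.183,.076]);e=np.array([.9629,.2698,0]);f=np.array([-.2698,.9629,0])
w,x,y,zz=o["orientation"]
print("t",o["time_s"],"P in stand mm X,Y,Z",np.round(1000*np.array([d@e,d@f,d[2]-.003]),1),"yaw",2*np.degrees(np.arctan2(x,y)),"F",o["contact_force"].round(1),o["gripper_width"])
E
python3 st.py; python3 - <<'E'
from h import *
for n,(a,b,l,r) in{"side":(200,360,260,460),"scene":(170,300,150,310),"wrist":(0,400,0,640)}.items():
    c=camera(n);k=1 if n=="wrist" else 3.5;cv2.imwrite(f"pics/{n}5.png",cv2.resize(c["color"][a:b,l:r,::-1],None,fx=k,fy=k,interpolation=cv2.INTER_CUBIC))
E
```

```text
time_s: 8.65
position: [0.7789, -0.1372, 0.1357]
orientation: [0.001, -0.135, 0.991, -0.0]
contact_force: [-0.6, 0.5, -0.6]
gripper_width: 0.05
t 8.65 P in stand mm X,Y,Z [175.2  -1.5  56.7] yaw -15.52212510618468 F [-0.6  0.5 -0.6] 0.04998443568238003
```

View pics/side5.png

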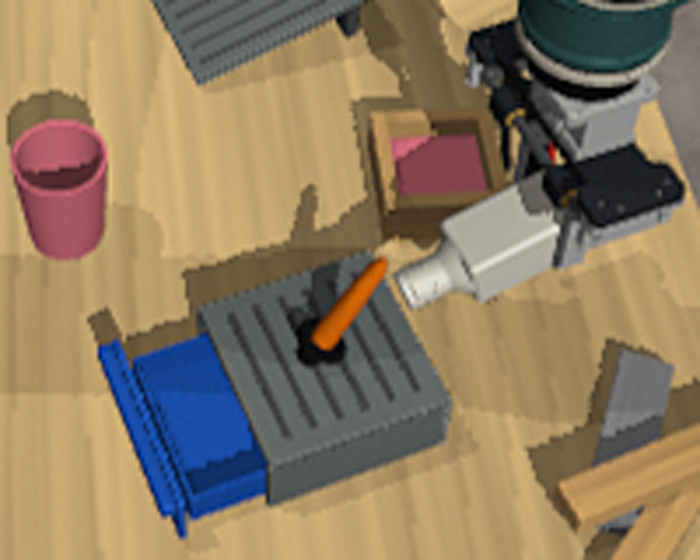

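View pics/wrist5.png

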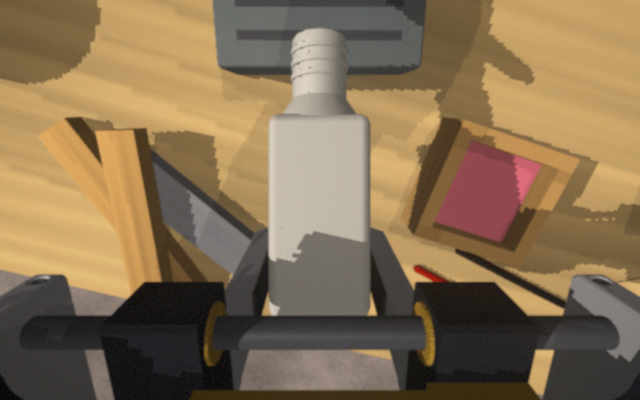

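The bottle neck is lined up just outside the peg tip. In the wrist view the neck centre column is about 319 and the stand centre about 320. Next I'll press the upper rim under the peg and lift along an arc, stopping halfway to look.

```bash
python3 -m creep '[[[1,0.1,0],0],[[1,0,0],0],[[0.6,0,0],0],[[0.3,0,0],0],[[0.16,0,-0.75],0],[[0.16,0,-0.75],0],[[0.25,0,-0.73],0],[[0.25,0,-0.73],0],[[0.35,0,-0.7],0],[[0.35,0,-0.7],0],[[0,0,0],0]]'
python3 st.py; python3 - <<'E'
from h import *
for n,(a,b,l,r) in{"side":(200,360,260,460),"scene":(170,300,150,310),"wrist":(0,400,0,640)}.items():
    c=camera(n);k=1 if n=="wrist" else 3.5;cv2.imwrite(f"pics/{n}6.png",cv2.resize(c["color"][a:b,l:r,::-1],None,fx=k,fy=k,interpolation=cv2.INTER_CUBIC))
E
```

```text
time_s: 10.18
position: [0.7355, -0.1482, 0.179]
orientation: [0.0, -0.135, 0.991, -0.0]
contact_force: [0.9, 0.3, -1.4]
gripper_width: 0.0502
t 10.175 P in stand mm X,Y,Z [130.5  -0.4 100. ] yaw -15.511671831021157 F [ 0.9  0.3 -1.4] 0.05015830436898007
```

View pics/side6.png

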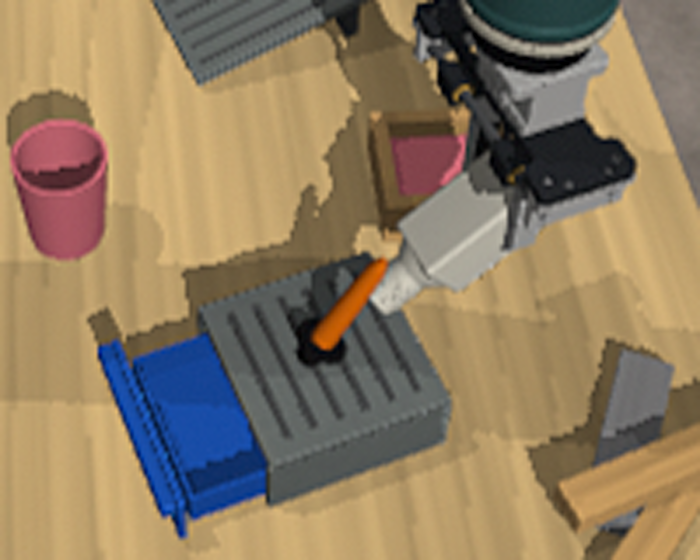

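View pics/wrist6.png

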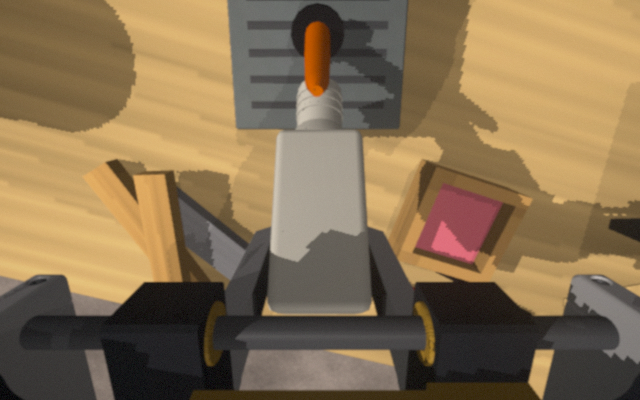

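The neck is tucked under the peg and the bottle has already rotated, and it stays aligned sideways (peg tip column 316, bottle 319). I'll continue the arc to parallel.

```bash
python3 -m creep '[[[0.43,0,-0.64],0],[[0.43,0,-0.64],0],[[0.51,0,-0.58],0],[[0.51,0,-0.58],0],[[0.58,0,-0.5],0],[[0.58,0,-0.5],0],[[0.2,0,-0.05],0],[[0,0,0],0]]'
python3 st.py; python3 - <<'E'
from h import *
for n,(a,b,l,r) in{"side":(180,340,260,460),"scene":(150,280,150,310),"wrist":(0,400,0,640)}.items():
    c=camera(n);k=1 if n=="wrist" else 3.5;cv2.imwrite(f"pics/{n}7.png",cv2.resize(c["color"][a:b,l:r,::-1],None,fx=k,fy=k,interpolation=cv2.INTER_CUBIC))
E
```

```text
time_s: 11.32
position: [0.7042, -0.1567, 0.2131]
orientation: [-0.0, -0.135, 0.991, -0.0]
contact_force: [0.9, 0.3, -2.0]
gripper_width: 0.0498
t 11.325 P in stand mm X,Y,Z [ 9.800e+01 -1.000e-01  1.341e+02] yaw -15.525035501645284 F [ 0.9  0.3 -2. ] 0.04975865297478421
```

View pics/side7.png

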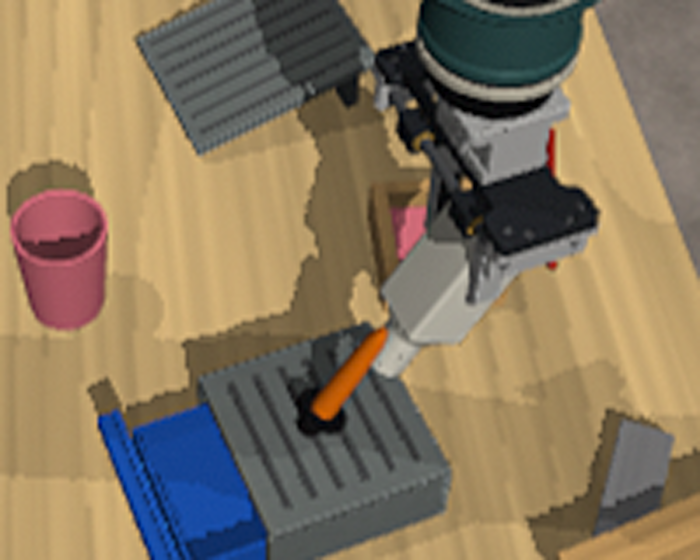

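View pics/wrist7.png

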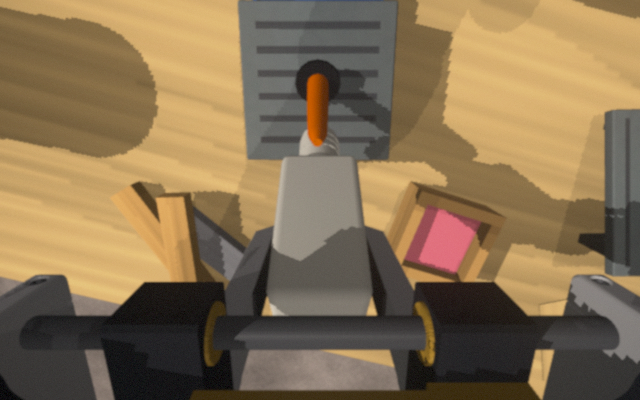

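View pics/scene7.png

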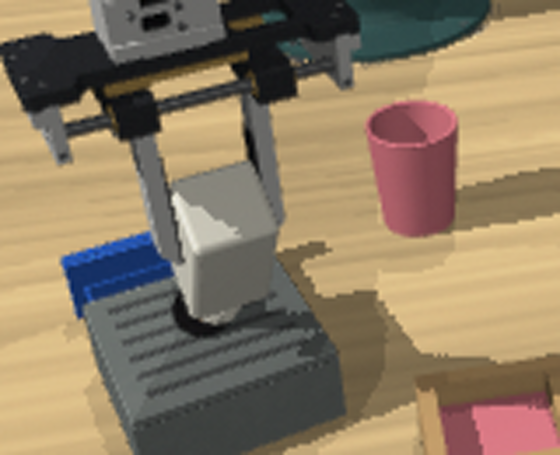

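```bash
cat > th.py <<'E'
from h import *
import sys
def theta(u,v,c=None,o=None):
    c=c or camera("wrist");o=o or get_obs()
    T=np.array(c["cam_to_world"]);w,x,y,z=o["orientation"];from scipy.spatial.transform import Rotation as Ro
    Q=Ro.from_quat([x,y,z,w]).as_matrix();P=o["position"]+.003*Q[:,2]
    out=[]
    for th in np.arange(0,90,.25):
        t=np.radians(th);e=-Q[:,0];k=np.array([0,0,1.])
        a=-np.cos(t)*e-np.sin(t)*k;uu=-np.sin(t)*e+np.cos(t)*k
        out.append((abs(proj(c,P+.072*a+.0245*uu)[1]-v),th,proj(c,P+.072*a+.0245*uu),proj(c,P+.117*a+.015*uu),proj(c,P+.117*a)))
    return min(out,key=lambda q:q[0])
if __name__=="__main__": print(theta(float(sys.argv[1]),float(sys.argv[2])))
E
python3 th.py 318 157
python3 - <<'E'
from h import *
c=camera("wrist");cv2.imwrite("pics/w7z.png",cv2.resize(c["color"][30:190,230:410,::-1],None,fx=3.5,fy=3.5,interpolation=cv2.INTER_CUBIC))
E
```

```text
(np.float64(0.0650657820162337), np.float64(73.0), array([317.64484314, 157.06506578]), array([317.8287146 , 143.46019149]), array([317.85110755, 159.50977192]))
```

View pics/w7z.png

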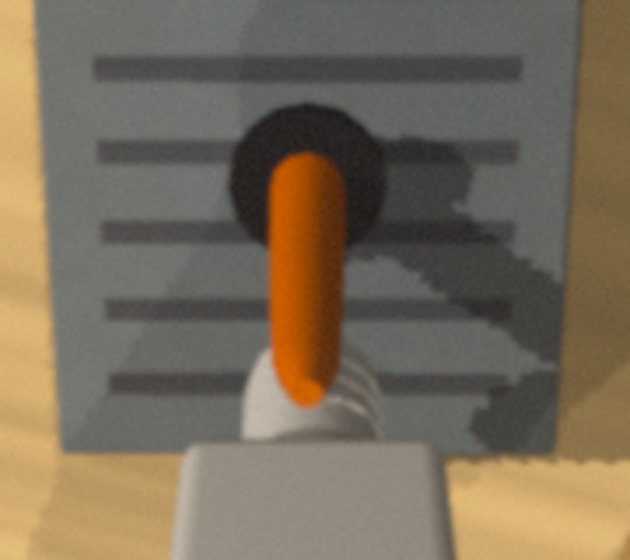

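```bash
python3 - <<'E'
from h import *
c=camera("wrist");cv2.imwrite("pics/w7y.png",cv2.resize(c["color"][230:370,220:420,::-1],None,fx=3.5,fy=3.5,interpolation=cv2.INTER_CUBIC))
c=camera("side");cv2.imwrite("pics/d7y.png",cv2.resize(c["color"][220:300,340:430,::-1],None,fx=7,fy=7,interpolation=cv2.INTER_CUBIC))
E
```

```text
(no output)
```

View pics/w7y.png

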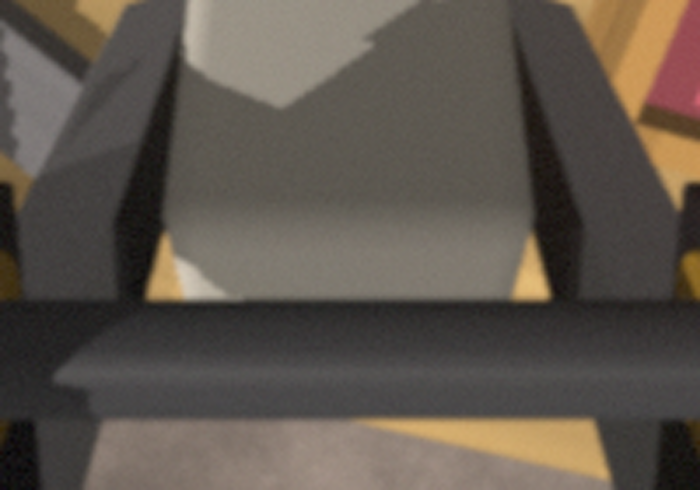

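View pics/d7y.png

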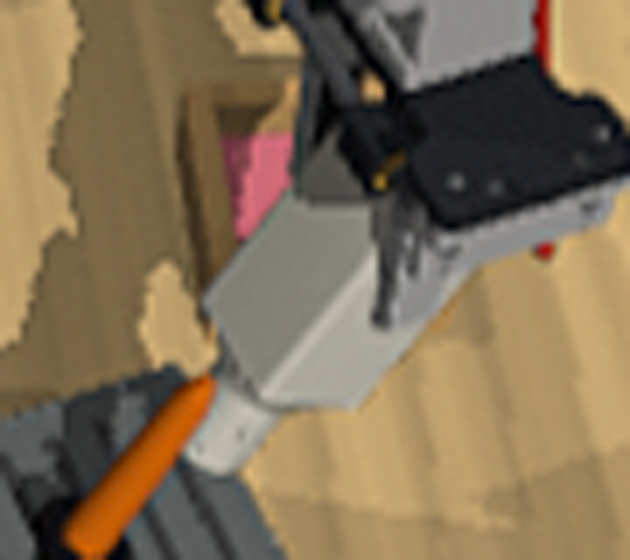

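By my working, the bottle is now about 57° below level. That comes from the top-face edges: the end is 104 px wide at row 290 and the shoulder 74 px at row 156. It also slid roughly 13 mm sideways in the pads, and both figures agree with the rim touching the peg. Next I'll back off, rise along the peg and line the mouth up over the tip.

```bash
python3 -m creep '[[[-0.26,0,0.15],0],[[-0.88,-0.1,-1.53],0],[[-0.88,0,-1.53],0],[[-0.88,0,-1.53],0],[[1.17,0,-0.67],0],[[1.17,0,-0.67],0],[[0,0,0],0],[[0,0,0],0]]' - 6
python3 st.py; python3 - <<'E'
from h import *
for n,(a,b,l,r,k) in{"side":(200,320,320,440,5),"scene":(130,260,150,310,3.5),"wrist":(0,400,0,640,1)}.items():
    c=camera(n);cv2.imwrite(f"pics/{n}8.png",cv2.resize(c["color"][a:b,l:r,::-1],None,fx=k,fy=k,interpolation=cv2.INTER_CUBIC))
E
```

```text
time_s: 12.68
position: [0.7098, -0.1561, 0.2707]
orientation: [-0.0, -0.135, 0.991, 0.0]
contact_force: [0.1, 0.6, -1.4]
gripper_width: 0.05
t 12.675 P in stand mm X,Y,Z [103.5  -1.  191.7] yaw -15.521876873027798 F [ 0.1  0.6 -1.4] 0.04995370077562232
```

View pics/side8.png

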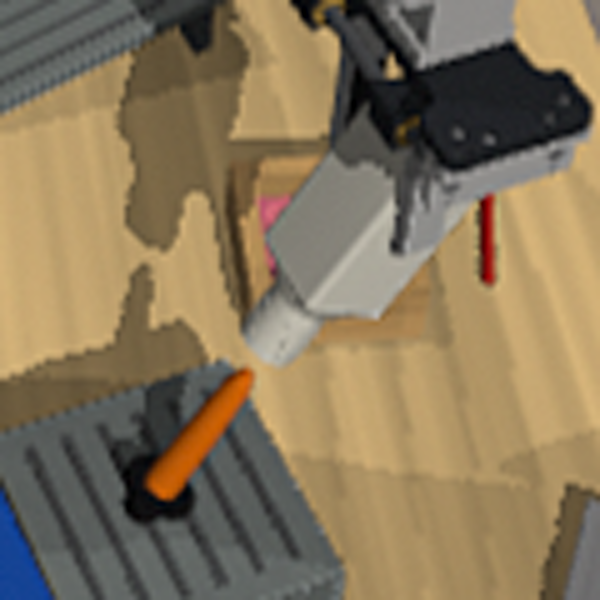

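View pics/wrist8.png

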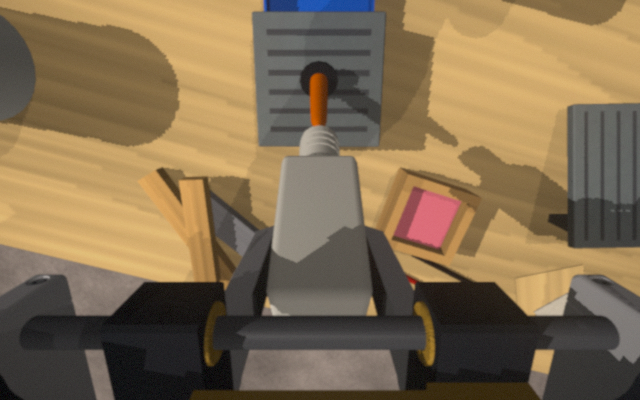

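View pics/scene8.png

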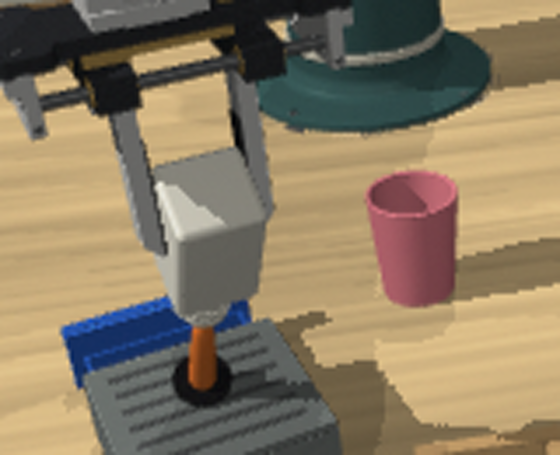

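```bash
python3 - <<'E'
from h import *
D=camera("side");S=camera("scene");W=camera("wrist")
O=np.array([.6098,-.183,.076]);e=np.array([.9629,.2698,0]);f=np.array([-.2698,.9629,0]);k=np.array([0,0,1.])
p=.5*e+.866*k;q=.866*e-.5*k
for s in(80,85,95,100,105):
    M=O+s/1000*p; a=(proj(D,M)-[320,200])*5;
    print(s,"side zoom",a.round(),"q+8",((proj(D,M+.008*q)-[320,200])*5).round(),"scene zoom",((proj(S,M)-[150,130])*3.5).round(),"wrist",proj(W,M).round(1))
# bottle neck axis upward
m=(proj(D,O+.145*p)-[320,200])*5;print(m)
cv2.imwrite("pics/w8z.png",cv2.resize(W["color"][40:180,240:400,::-1],None,fx=4,fy=4,interpolation=cv2.INTER_CUBIC))
E
```

```text
80 side zoom [238. 376.] q+8 [251. 376.] scene zoom [201. 322.] wrist [318.9 123.8]
85 side zoom [244. 369.] q+8 [256. 370.] scene zoom [202. 319.] wrist [318.9 127.1]
95 side zoom [254. 355.] q+8 [266. 356.] scene zoom [202. 312.] wrist [318.9 133.9]
100 side zoom [259. 348.] q+8 [272. 349.] scene zoom [202. 308.] wrist [318.9 137.5]
105 side zoom [265. 341.] q+8 [277. 342.] scene zoom [202. 304.] wrist [318.9 141.1]
[308.49469527 284.38653633]
```

View pics/w8z.png

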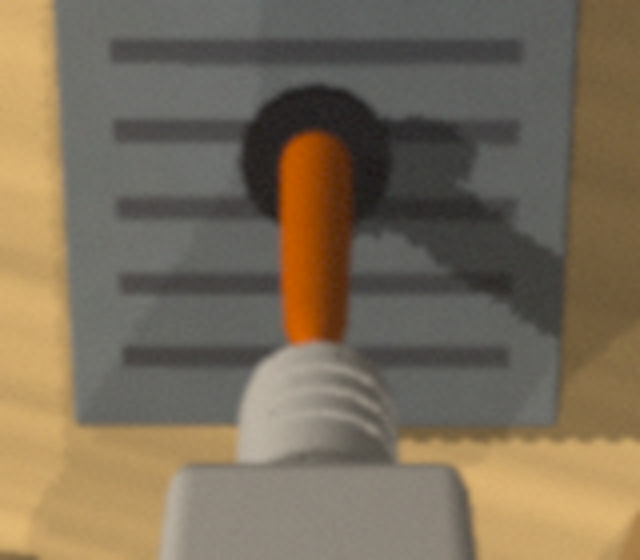

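The mouth is centred over the peg tip: about (262,350) in the side zoom, with the peg axis at (259,348), and both columns near 319 in the wrist view. I'll insert along the peg.

```bash
python3 -m creep '[[[0.4,0,0.69],0],[[0.4,0,0.69],0],[[0.4,0,0.69],0],[[0.4,0,0.69],0],[[0.4,0,0.69],0],[[0,0,0],0]]' - 6; python3 st.py
python3 - <<'E'
from h import *
for n,(a,b,l,r,k) in{"side":(200,320,320,440,5),"wrist":(0,400,0,640,1)}.items():
    c=camera(n);cv2.imwrite(f"pics/{n}9.png",cv2.resize(c["color"][a:b,l:r,::-1],None,fx=k,fy=k,interpolation=cv2.INTER_CUBIC))
E
```

```text
time_s: 13.72
position: [0.6902, -0.1616, 0.2358]
orientation: [-0.0, -0.135, 0.991, 0.0]
contact_force: [-0.4, -0.3, -2.1]
gripper_width: 0.0502
t 13.725 P in stand mm X,Y,Z [ 83.2  -1.1 156.8] yaw -15.510518882352544 F [-0.4 -0.3 -2.1] 0.05016176891303505
```

View pics/side9.png

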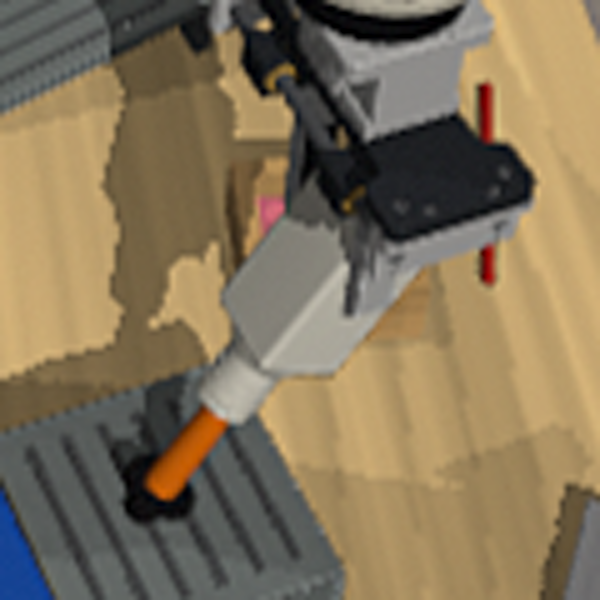

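The peg is in the neck and the contact force is small, so I'll keep going.

```bash
python3 -m creep '[[[0.4,0,0.69],0],[[0.4,0,0.69],0],[[0.4,0,0.69],0],[[0.4,0,0.69],0],[[0.4,0,0.69],0],[[0.4,0,0.69],0],[[0,0,0],0]]' - 6; python3 st.py; python3 -m creep '[[[0.25,0,0.43],0],[[0.2,0,0.35],0],[[0.1,0,0.17],0],[[0.1,0,0.17],0],[[0,0,0],0]]'; python3 st.py
python3 - <<'E'
from h import *
for n,(a,b,l,r,k) in{"side":(200,320,320,440,5),"scene":(150,280,150,310,3.5),"wrist":(0,400,0,640,1)}.items():
    c=camera(n);cv2.imwrite(f"pics/{n}10.png",cv2.resize(c["color"][a:b,l:r,::-1],None,fx=k,fy=k,interpolation=cv2.INTER_CUBIC))
E
```

```text
time_s: 14.7
position: [0.6671, -0.168, 0.1943]
orientation: [-0.0, -0.135, 0.991, 0.0]
contact_force: [0.2, -0.2, -1.6]
gripper_width: 0.0499
t 14.7 P in stand mm X,Y,Z [ 59.2  -1.  115.3] yaw -15.51178522217522 F [ 0.2 -0.2 -1.6] 0.04991320709047074
time_s: 15.32
position: [0.6612, -0.1696, 0.1836]
orientation: [-0.0, -0.135, 0.991, -0.0]
contact_force: [0.8, 0.2, -1.6]
gripper_width: 0.0501
t 15.325 P in stand mm X,Y,Z [ 53.1  -1.  104.6] yaw -15.522019298657451 F [ 0.8  0.2 -1.6] 0.05006865223500102
```

View pics/side10.png

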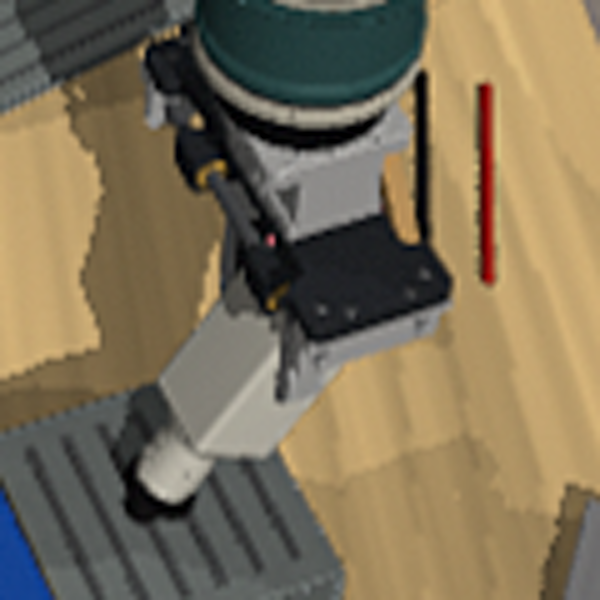

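View pics/wrist10.png

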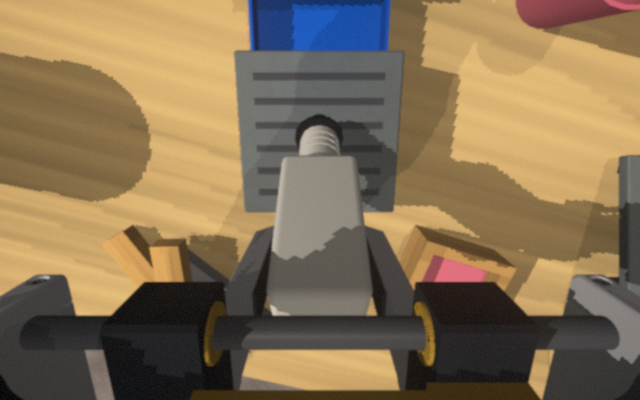

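View pics/scene10.png

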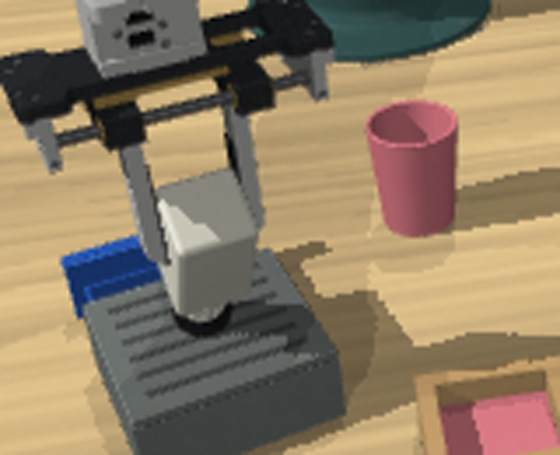

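Nearly home with no load yet. I'll press on in small steps and watch the force.

```bash
python3 -m creep '[[[0.1,0,0.17],0],[[0.1,0,0.17],0],[[0,0,0],0]]'; python3 st.py; python3 -m creep '[[[0.1,0,0.17],0],[[0.1,0,0.17],0],[[0,0,0],0]]'; python3 st.py
```

```text
time_s: 15.85
position: [0.6595, -0.1701, 0.1805]
orientation: [0.0, -0.135, 0.991, -0.0]
contact_force: [1.2, 1.0, 0.8]
gripper_width: 0.0504
t 15.85 P in stand mm X,Y,Z [ 51.4  -1.  101.5] yaw -15.527523848787776 F [1.2 1.  0.8] 0.05040643497032619
time_s: 16.23
position: [0.6584, -0.1704, 0.1779]
orientation: [0.001, -0.135, 0.991, -0.0]
contact_force: [3.4, 1.6, 6.9]
gripper_width: 0.05
t 16.225 P in stand mm X,Y,Z [50.2 -1.  98.9] yaw -15.543787624758462 F [3.4 1.6 6.9] 0.05003640155323429
```

The force rose to about 8 N along the peg axis, so the mouth is on the collar. I'll release.

```bash
python3 -m creep '[[[0,0,0],0],[[0,0,0],0],[[0,0,0],0],[[0,0,0],0]]' -1; python3 st.py; python3 -m creep '[[[0,0,-1],0],[[0,0,-3],0],[[0,0,-4],0],[[0,0,-4],0],[[0,0,-4],0],[[0,0,0],0],[[0,0,0],0]]'
python3 - <<'E'
from h import *
for n,(a,b,l,r,k) in{"side":(200,360,280,440,4),"scene":(170,300,150,310,4),"wrist":(0,400,0,640,1)}.items():
    c=camera(n);cv2.imwrite(f"pics/{n}11.png",cv2.resize(c["color"][a:b,l:r,::-1],None,fx=k,fy=k,interpolation=cv2.INTER_CUBIC))
E
```

```text
time_s: 16.73
position: [0.6573, -0.1707, 0.1768]
orientation: [-0.0, -0.135, 0.991, -0.0]
contact_force: [-0.1, 0.3, 0.5]
gripper_width: 0.0865
t 16.725 P in stand mm X,Y,Z [49.1 -1.  97.8] yaw -15.523525811867048 F [-0.1  0.3  0.5] 0.08652042075911076
time_s: 17.6
position: [0.6572, -0.1706, 0.3368]
orientation: [-0.0, -0.135, 0.991, -0.0]
contact_force: [0.8, 0.7, 0.1]
gripper_width: 0.0938
```

View pics/side11.png

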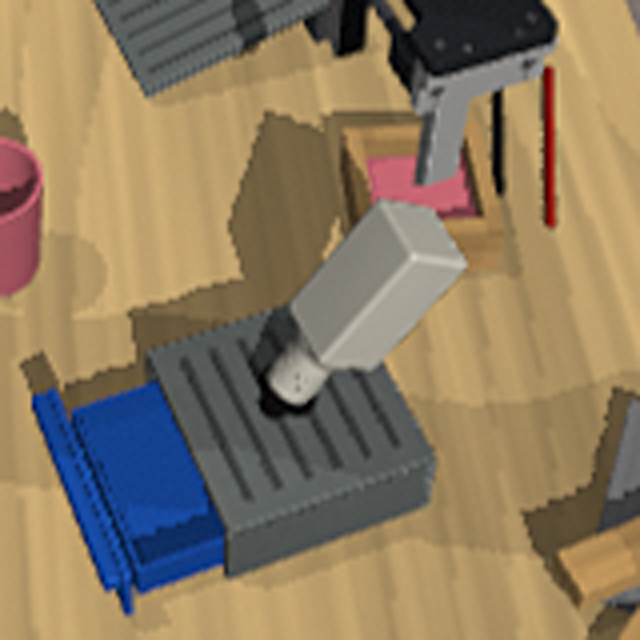

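View pics/scene11.png

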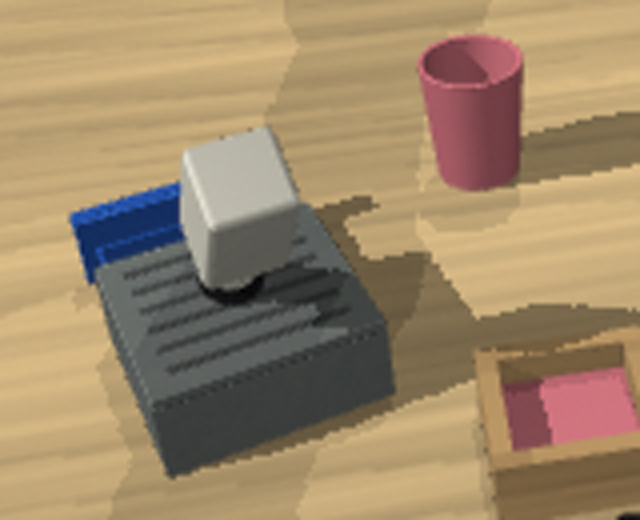

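View pics/wrist11.png

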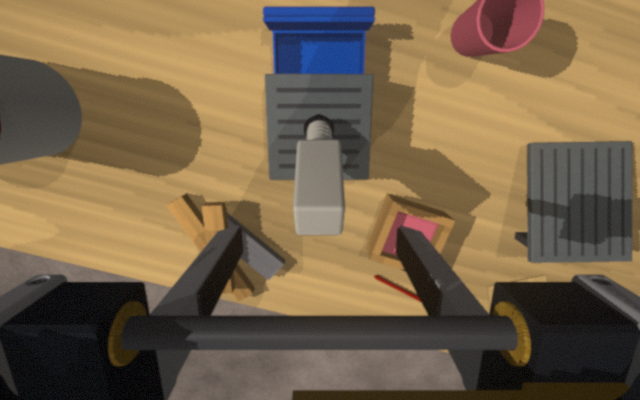

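The bottle stands on the peg, released, with its mouth against the black collar. I'll check the closed end's centre against where it should be: side zoom about (425,234), wrist about (319,221). I'll also find the tray lip for the push.

```bash
python3 - <<'E'
from h import *
D=camera("side");W=camera("wrist");S=camera("scene")
O=np.array([.6098,-.183,.076]);e=np.array([.9629,.2698,0]);f=np.array([-.2698,.9629,0]);k=np.array([0,0,1.])
p=.5*e+.866*k;q=.866*e-.5*k
for L in(.145,.150,.155):print(L,((proj(D,O+L*p)-[280,200])*4).round(),proj(W,O+L*p).round(),((proj(S,O+L*p)-[150,170])*4).round())
r,err=tri(D,(386.3,258.5),W,(319,221));d=r-O;print("end in peg frame",[round(1000*float(d@v),1) for v in(p,q,f)],err)
# tray lip front from wrist: outer edge corners
for z in(.052,.045):
    l=[onz(W,*x,z) for x in((264,8),(375,8))];print([[(a-O)@e,(a-O)@f] for a in l],np.linalg.norm(l[0]-l[1]))
l=[onz(D,a/4+280,b/4+200,.052) for a,b in((38,397),(110,590))];print([[(a-O)@e,(a-O)@f] for a in l])
E
```

```text
0.145 [407. 228.] [319. 215.] [232. 153.]
0.15 [411. 222.] [319. 219.] [232. 149.]
0.155 [416. 216.] [319. 223.] [232. 144.]
end in peg frame [139.9, 17.3, 0.1] 0.002251373663822174
[[np.float64(-0.14618710409247362), np.float64(-0.06747577018886015)], [np.float64(-0.14599174435693443), np.float64(0.07016446792986093)]] 0.13764254808893928
[[np.float64(-0.14800303018763714), np.float64(-0.0685447772092426)], [np.float64(-0.1478045771866059), np.float64(0.07127481377210443)]] 0.13982193752691757
[[np.float64(-0.14287336976250486), np.float64(0.06484099657407016)], [np.float64(-0.14631566742052685), np.float64(-0.07625155043092484)]]
```

The mouth is home. The bottle sags about 7° on the peg, inside the 15° limit. The tray lip is at stand x ≈ -147 mm, so the tray is about 58 mm out. I'll close the jaws and go round to the front of the lip.

```bash
python3 -m creep '[[[3,0,0],0],[[4.8,0,0],0],[[4.8,0,0],0],[[4.8,0,0],0],[[4.5,0.1,0],0],[[2,0,0],0],[[0,0,4],0],[[0,0,5],0],[[0,0,5],0],[[0,0,5],0],[[0,0,4],0],[[0,0,0],0],[[0,0,0],0]]' 1 20; python3 st.py
python3 - <<'E'
from h import *
c=camera("side");cv2.imwrite("pics/side12.png",cv2.resize(c["color"][180:360,220:420,::-1],None,fx=3.3,fy=3.3,interpolation=cv2.INTER_CUBIC))
E
```

```text
time_s: 19.52
position: [0.4277, -0.234, 0.1082]
orientation: [0.0, -0.135, 0.991, -0.0]
contact_force: [-0.2, -0.4, -0.3]
gripper_width: 0.0004
t 19.525 P in stand mm X,Y,Z [-189.1    0.    29.2] yaw -15.535786917855015 F [-0.2 -0.4 -0.3] 0.0003575583489532999
```

View pics/side12.png

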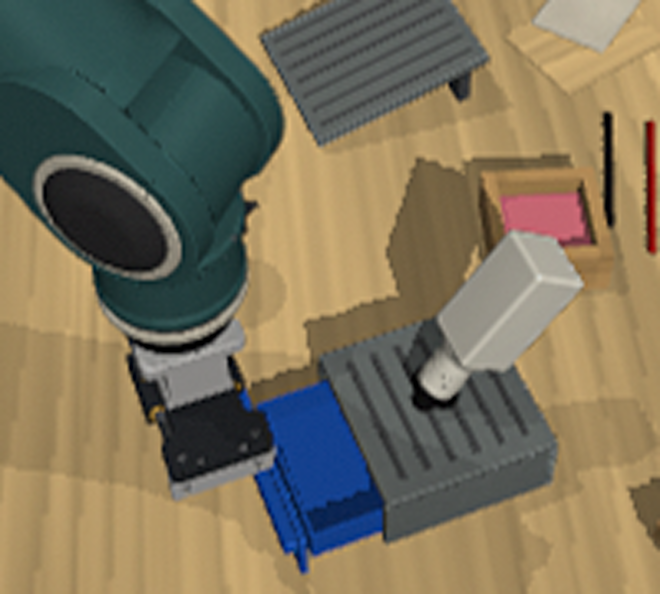

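The gripper is on the open side of the tray lip and the bottle is still on the peg. I'll descend and push.

```bash
python3 -m creep '[[[0,0,2.5],0],[[0,0,2],0],[[0,0,0.6],0],[[-1,0,0],0],[[-1,0,0],0],[[-0.8,0,0],0],[[-0.6,0,0],0],[[-0.6,0,0],0],[[-0.6,0,0],0],[[-0.6,0,0],0],[[-0.6,0,0],0],[[-0.6,0,0],0],[[-0.6,0,0],0],[[-0.6,0,0],0],[[-0.6,0,0],0],[[0,0,0],0]]'; python3 st.py; python3 -m creep '[[[-0.4,0,0],0],[[-0.4,0,0],0],[[0,0,0],0]]'; python3 st.py
```

```text
time_s: 21.58
position: [0.5064, -0.2115, 0.0558]
orientation: [0.0, -0.135, 0.991, -0.0]
contact_force: [-0.1, -0.0, 0.2]
gripper_width: 0.0006
t 21.575 P in stand mm X,Y,Z [-107.2    0.5  -23.2] yaw -15.561191628666881 F [-0.1 -0.   0.2] 0.0005934516635072866
time_s: 21.95
position: [0.514, -0.2094, 0.0559]
orientation: [0.0, -0.135, 0.991, -0.0]
contact_force: [-0.6, 0.7, -0.5]
gripper_width: 0.0005
t 21.95 P in stand mm X,Y,Z [-99.4   0.4 -23.1] yaw -15.546040576378749 F [-0.6  0.7 -0.5] 0.0005333702083058637
```

```bash
python3 -m creep '[[[-0.3,0,0],0],[[-0.2,0,0],0],[[0,0,0],0]]'; python3 st.py; python3 - <<'E'
from h import *
for n,(a,b,l,r,k) in{"side":(200,360,250,410,4),"wrist":(0,400,0,640,1)}.items():
    c=camera(n);cv2.imwrite(f"pics/{n}13.png",cv2.resize(c["color"][a:b,l:r,::-1],None,fx=k,fy=k,interpolation=cv2.INTER_CUBIC))
E
```

```text
time_s: 22.32
position: [0.5171, -0.2087, 0.0558]
orientation: [-0.001, -0.135, 0.991, 0.0]
contact_force: [-10.0, -2.1, 8.7]
gripper_width: 0.0006
t 22.325 P in stand mm X,Y,Z [-96.2   0.3 -23.2] yaw -15.484580073396655 F [-10.   -2.1   8.7] 0.0006357636447444938
```

View pics/side13.png

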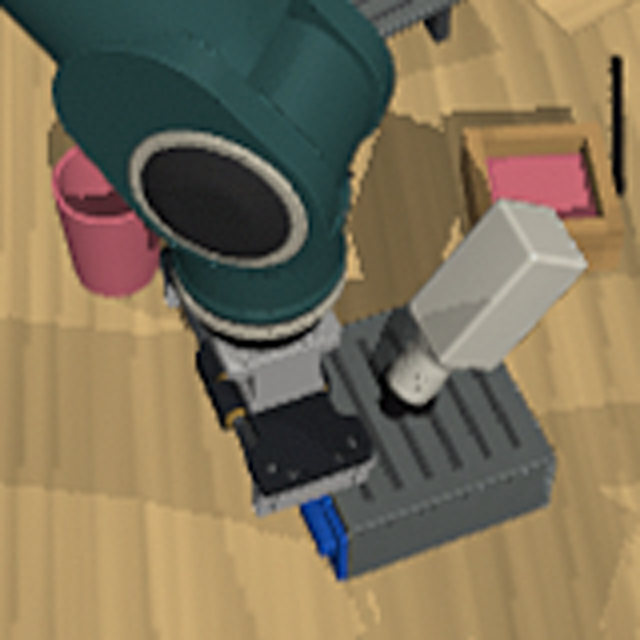

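View pics/wrist13.png

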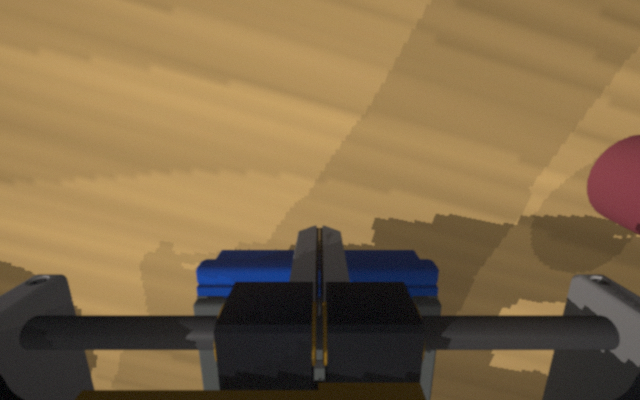

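The push ended on a hard stop: 10 N with the finger front at x ≈ -88 mm, which is where the lip should be when the tray is in. I'll back off and check.

```bash
python3 -m creep '[[[1,0,0],0],[[2,0,0],0],[[2,0,-1],0],[[0,0,-4],0],[[0,0,-5],0],[[0,0,-5],0],[[0,0,-5],0],[[0,0,-3],0],[[0,0,0],0],[[0,0,0],0]]'; python3 - <<'E'
from h import *
for n,(a,b,l,r,k) in{"side":(200,360,270,430,4),"scene":(150,310,130,320,4),"wrist":(0,400,0,640,1)}.items():
    c=camera(n);cv2.imwrite(f"pics/{n}14.png",cv2.resize(c["color"][a:b,l:r,::-1],None,fx=k,fy=k,interpolation=cv2.INTER_CUBIC))
E
```

```text
time_s: 23.68
position: [0.4699, -0.2215, 0.2852]
orientation: [-0.0, -0.135, 0.991, 0.0]
contact_force: [-0.1, -0.3, -0.5]
gripper_width: 0.0004
```

View pics/side14.png

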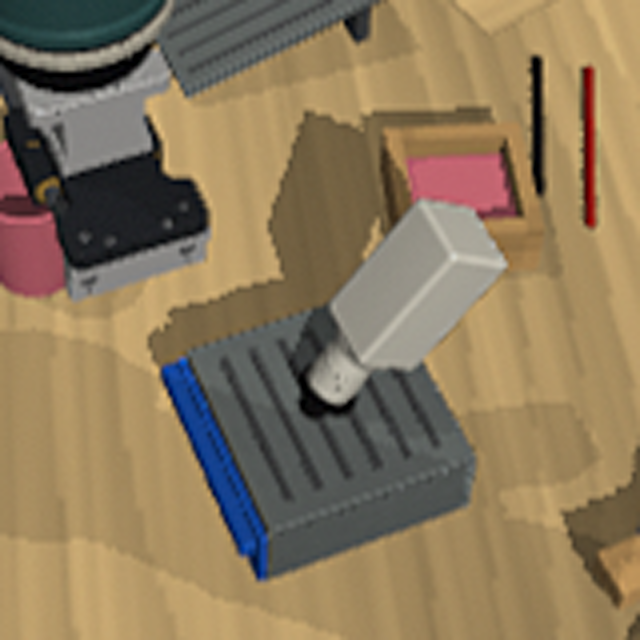

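View pics/scene14.png

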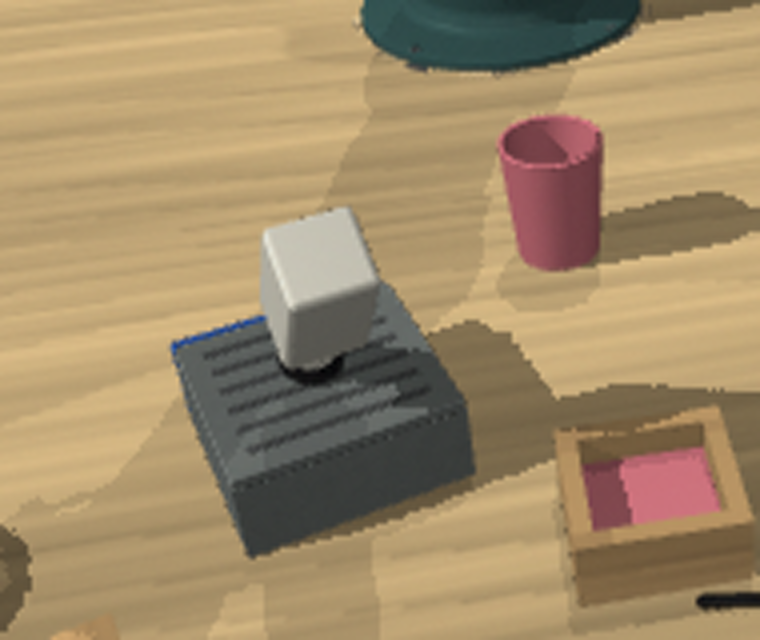

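View pics/wrist14.png

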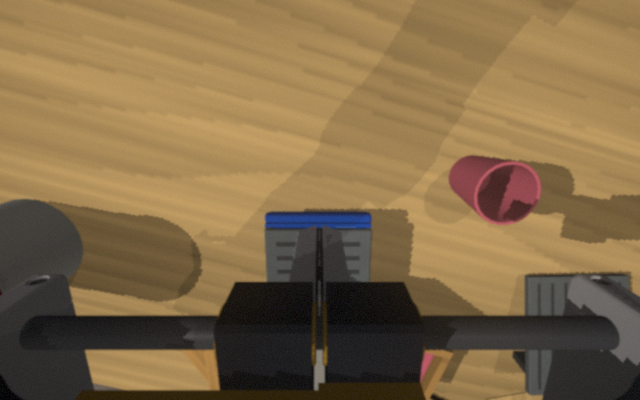

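```bash
python3 - <<'E'
from h import *
from rig import close_job
W=camera("wrist");O=np.array([.6098,-.183,.076]);e=np.array([.9629,.2698,0])
for u in(266,371):print([round(float((onz(W,u,212,z)-O)@e),4) for z in(.052,.045)])
print(get_obs()["contact_force"]); print(close_job())
E
```

```text
[-0.0908, -0.0884]
[-0.0905, -0.0881]
[ 0.153094    0.19217495 -0.53311757]
the job is handed in; nothing more can be done
None
```

The bottle is on the peg, neck down and released, and the tray is pushed in. I handed the job in at about 24 s of the 58 s allowed; no verdict was reported.

**How it was done:**
- The tool can only point down, so I gripped the bottle near its closed end and pressed the top of its neck against the underside of the leaning peg.
- That pivoted the bottle in the pads to about 57° below level, close to the peg's 60°. It also slid about 13 mm sideways in the grip, which I corrected for before inserting.
- I slid the neck down the peg, opened the jaws, then pushed the tray lip in with closed fingers.

**Last checks:**
- **Bottle seating:** the force rose to about 8 N along the peg as the mouth met the collar, and it stayed on the peg after release. From the pictures its closed end was about 140 mm up the peg against the 145 mm expected. I put that down to the tilt plus measurement error.
- **Bottle tilt:** it sags about 7° on the peg, inside the 15° limit. I did not measure the mouth's position directly.
- **Tray:** it stopped hard at about 10 N. The lip's front edge measured 88 to 91 mm from the stand's centre, depending on the height assumed for that edge, against 88 mm for fully in.
- **Gripper at hand-in:** clear of everything, with contact force near zero.
- **Bystanders:** the cup and mould look unmoved in the last pictures. The brush was not in the last views, but the arm was never near it after the first pick.

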